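Vent the desiccator box and crack its stuck lid open

ROBOT

A 6-joint arm with a two-finger parallel gripper is mounted at the origin on a cart in front of the work surface, level with it; the furniture and walls round the work are solid. World frame = base frame: x ahead of the robot, y to its left, z up, the work surface at z = 0. Lengths are in m, angles in rad, forces in N, time in s.
With the tool pointing down it reaches from about 0.35 to 0.775 m from the base axis. Payload 5.5 kg.
Tool frame: the origin (TCP) lies between the finger pads; the fingertips stand tip_extent ahead of it and the grasp point (between the pads) lies 5 mm behind it (tip_extent is the distance from the TCP to the fingertips, in m); z points along the fingers, y is the line along which they close (so a half turn about z gives the same grasp; the last joint's range is limited). The gripper opens to 85 mm and grips with 20 to 120 N. Pads are 22 mm wide; open, the fingers measure 114 mm over their backs; the gripper's body (76 mm by 85 mm) begins 54 mm behind the grasp point. The pads swing forward as they close: fully open they stand 13 mm farther back than shut.
Start: joints at [1.086, 0.313, 0.046, 1.304, 0, 1.431], TCP at [0.194, 0.541, 0.21] pointing down, gripper open.
Joint ranges: [-2.76, 2.76], [-0.86, 1.69], [-1.03, 1.26], [-2.2, 2.34], [-1.47, 1.5], [-3.14, 3.14]. Speed limits (rad/s): [2.57, 2.57, 3.14, 3.14, 3.14, 3.14].

INTERFACE

Orientations are given as [roll, pitch, yaw] about the fixed x, y, z axes, in that order (R = Rz(yaw) Ry(pitch) Rx(roll)).
In Python, from workcell import * gives the robot as it stands.
- The arm moves only by the tool send_rows, never from a script. Its argument "deltas" is a list of rows, each an object of numbers: "claw": the opening in per cent of the stroke, from 0 (shut) to 100 (fully open); "tx", "ty", "tz": the shift along the world's x, y, z in cm; "rx", "ry", "rz": the turn, a rotation vector about the world's x, y, z in degrees. In form: [{"claw": .., "tx": .., "ty": .., "tz": .., "rx": .., "ry": .., "rz": ..}, ...]. A call has 1 to 5 rows; each row is the pose to reach, as a shift and turn from the pose commanded when the call began; what a row does not reach only later rows make up. A row lasts 1/8 s, in which the tool goes at most 62.5 mm and 10.7 degrees, less where a joint would pass 70% of its speed; a pose out of reach is approached as far as the arm can. A call with a gripper value outside its range is refused whole. The fingers move at their own pace and stop on an object; the grip force is fixed at half the most. Time passes only in rows, so rows that repeat a pose let the fingers close. It gives the time, the measured TCP pose, the force, the opening and the grip force at its end, in the units of the state.
- get_obs(): the state, without advancing time (a new reading comes with each control period).
- read_camera(name): name is "side" or "top"; returns (picture, depth): 384x512x3 uint8, red, green, blue; 384x512 float32, m along the optical axis (not along the pixel's ray), 0 where there is no reading.
- camera_model(name): a dict with "fx", "fy", "cx", "cy" (pixels), "dist_coeffs" ([k1, k2, p1, p2, k3] as OpenCV has them; the pictures are not rectified), "extrinsics" (4x4, takes a point from camera to world coordinates). Camera axes: x right, y down, z forward; pixel columns grow to the right and rows downward; lengths in m; the calibration is good to about 2 mm. A picture is of the moment at which its call begins. camera_model takes no time and is no camera call.
- job_done(): hands the job in; it is judged then, once.
The state is a dict: "time_s": time; "joint_pos": joint angles; "joint_velocities": joint speeds; "effort": joint torques, N m; "eef_pos": TCP position; "ee_rot": TCP orientation; "ft_force": force on the tool from outside, world axes, zero at the start; "ft_torque": the same for the moment, N m; "opening": finger opening in m; "grip_force": force on a finger pad.
Only numpy, scipy, OpenCV 4.12 (cv2) and the standard library are available. Lean on these libraries where they do the work, as an engineer would, in place of code of your own. Each camera call takes 0.05 s, during which the arm holds its last target. There are 200 camera calls.

TASK

Vent the white desiccator box: turn the lever of its vent valve until it lines up with the index tab on the dial. Then pull the lid up by its bar until the sticky seal lets go, and hold it about 15 degrees open, never letting it swing past 30 degrees. The program finishes while the gripper still holds the lid there, with the lever still at the index tab, the tab itself where it was set, and the other things on the bench left alone.

Things in the scene. Friction and masses are not known exactly. Their poses are not given: they have to be found in the camera images.
- chamber: Desiccator box fixed to the worktop: white, 150 x 150 mm, rim 86 mm high, aluminium lid, vent valve before its front. Origin: centre of its underside; x from its front to the hinge at its back, y to its left, z up. Valve: upright axis at (-125, -30) mm, column 44 mm across, black dial 92 mm across with top at z = 54 mm and white ticks every 15 degrees.
- lid (a joint): Lid angle, rad: 0 shut, grows as the front edge rises (15 degrees = 0.26). Hinge line along the chamber's y at x = 80, z = 88 mm. Lid 156 x 156 mm, flat top at z = 102 mm when shut, 0.35 kg. The seal holds it over the first 5 mm of rise of the front edge: about 9 to 14 N up at the bar breaks it free, then only 1.5 to 3 N carry it. It does not stay open by itself.
- lid_bar (a point): Middle of the lid's handle: round steel bar 12 mm thick along the chamber's y, 72 mm clear between its two legs, near the lid's front edge. When shut: 125 mm in front of and 46 mm above the hinge line, 134 mm above the worktop, 32 mm above the lid's top. Turns with the lid; axes as the chamber's when shut.
- vent_lever (a joint): Angle of the vent lever about the upright valve axis, rad: 0 when it points along the chamber's -y (to the right), pi/2 when it points along -x (to the front); grows clockwise seen from above; stops at both ends. Stays where it is left; about 2.5 N at the knob moves it.
- lever_knob (a point): Grip point on the lever's upright black knob (15 mm across, 40 mm high, its top at about 103 mm above the worktop): on the knob's axis, 93.5 mm above the worktop, 45 mm from the valve axis. The steel lever arm under it, 11 mm wide, has its top 70.5 mm above the worktop. The point's x axis points from the knob to the valve axis, z up.
- vent_index (a joint): Angle of the steel index tab about the same valve axis, same zero and direction as the lever: the lever is to be set to this value. Stiff; not to be moved.
- index_tab (a point): The index tab: small upright steel tab 6 mm wide and 10 mm long at the end of a thin steel strip under the lever, sticking out past the dial's rim; centre 57 mm from the valve axis, top 64.5 mm above the worktop. Its x axis points to the valve axis, z up.
- bottle_100: Bystander: 100 ml bottle with a cap, 56 x 56 x 104 mm, near the front edge, left of the box. Origin: centre of its underside.
- petri_dish: Bystander: petri dish 61 mm across, 15 mm high, right of the box. Origin: centre of its underside.
- timer: Bystander: count-down timer 62 x 66 x 19 mm, near the front edge, left of the bottle. Origin: centre of its underside.
- tip_box: Bystander: pipette tip box 76 x 119 x 62 mm, far left. Origin: centre of its underside.
- comb_spare: Bystander: gel comb 26 x 111 x 11 mm near the front edge, left. Origin: centre of its underside.
- casting_tray: Bystander: casting tray 52 x 190 x 18 mm near the front edge, far left. Origin: centre of its underside.
- rack_lilac: Bystander: tube rack 65 x 103 x 22 mm, far left at the back. Origin: centre of its underside.

How it is judged:
By the outcome, as a careful person would: the job done as asked, in the order asked, and still so for the second after the job is handed in, while the arm keeps its last pose, push and grip.
It also fails if it takes over 51 s, if anything falls off the work surface, if the arm or the gripper's body presses on something with over 40 N, if the wrist force passes 120 N, or if a joint passes its speed limit or range.

## Working session

There is one attempt and no reset: what is moved stays moved. The work goes in short steps, Python scripts to look and compute and a tool call to move; the robot and the scene stay as the last step left them, time stands still between calls to the robot, and variables do not carry over. Pictures are saved under pics/ and viewed, at most 10 in all, crops included, and the job is handed in when it is done.

Besides the shell and the picture viewer there is one more tool, called after "Emit:" as name([rows], argument=value, ...), one row to a line, values as JSON. send_rows: Moves the arm, as the interface text tells. Its arguments: {"type":"object","properties":{"deltas":{"type":"array"}},"required":["deltas"]}

```bash
mkdir -p pics; ls
python3 - <<'E'
from workcell import *
import cv2,numpy as np
o=get_obs(); print({k:o[k] for k in('time_s','eef_pos','ee_rot','opening')}, [k for k in o])
for n in('side','top'):
    p,d=read_camera(n); np.savez(f'pics/{n}0.npz',p=p,d=d)
    cv2.imwrite(f'pics/{n}0.png',p[:,:,::-1])
    m=camera_model(n); print(n,m)
a=[cv2.imread(f'pics/{n}0.png') for n in('side','top')]
E
```

```text
pics
{'time_s': 0.0, 'eef_pos': array([0.19410572, 0.54066034, 0.20908922]), 'ee_rot': array([-3.13975692e+00, -2.69413248e-04,  2.79675081e+00]), 'opening': 0.08574104756082418} ['time_s', 'joint_pos', 'joint_velocities', 'effort', 'eef_pos', 'ee_rot', 'ft_force', 'ft_torque', 'grip_force', 'opening']
side {'fx': 461.08967899241145, 'fy': 461.08967899241145, 'cx': 254.54409524197263, 'cy': 189.52256767524275, 'dist_coeffs': array([0.03057012, 0.        , 0.        , 0.        , 0.        ]), 'extrinsics': array([[ 0.7399365 , -0.46650155,  0.48463416, -0.12767618],
       [-0.67264458, -0.52016438,  0.52628726, -0.70052579],
       [ 0.0065756 , -0.7154057 , -0.69867835,  1.08136798],
       [ 0.        ,  0.        ,  0.        ,  1.        ]])}
top {'fx': 365.9576748853685, 'fy': 365.9576748853685, 'cx': 259.7927894566321, 'cy': 198.02098567008792, 'dist_coeffs': array([-0.0862086,  0.       ,  0.       ,  0.       ,  0.       ]), 'extrinsics': array([[-0.02638998, -0.99429029,  0.1033943 ,  0.44520153],
       [-0.99964804,  0.02596741, -0.00543111,  0.03485709],
       [ 0.00271522, -0.10350123, -0.99462562,  1.17347798],
       [ 0.        ,  0.        ,  0.        ,  1.        ]])}
```

View pics/top0.png

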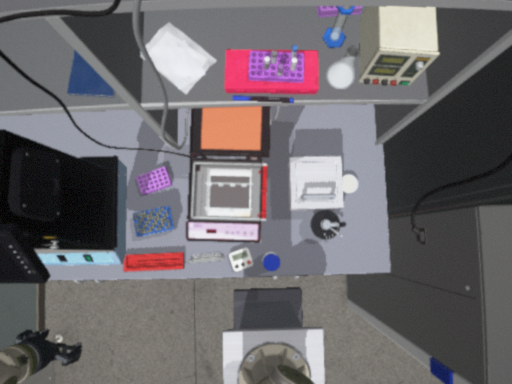

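View pics/side0.png

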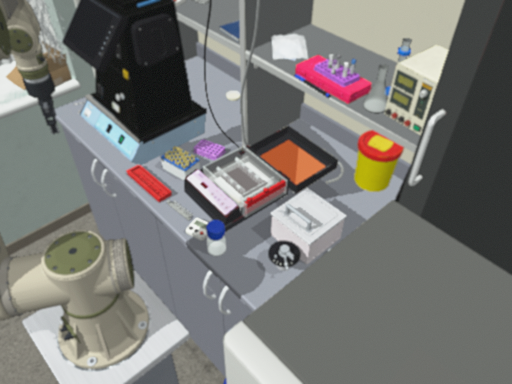

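The top view shows the box at about (316,182), its bar near (319,190) and the valve dial at (325,224). In the side view the box is at (308,222) and the valve at (284,254). I'll zoom in on both.

```bash
python3 - <<'E'
import cv2,numpy as np
a=cv2.imread('pics/top0.png')[145:245,280:365]; b=cv2.imread('pics/side0.png')[185:275,260:350]
f=lambda x:cv2.resize(x,(400,int(400*x.shape[0]/x.shape[1])),interpolation=cv2.INTER_CUBIC)
a,b=f(a),f(b); h=max(a.shape[0],b.shape[0]); o=np.zeros((h,800,3),np.uint8); o[:a.shape[0],:400]=a;o[:b.shape[0],400:]=b
cv2.imwrite('pics/crop0.png',o)
E
cat > h.py <<'E'
import cv2,numpy as np
from workcell import *
def ray(n,uv):
    m=camera_model(n);K=np.array([[m['fx'],0,m['cx']],[0,m['fy'],m['cy']],[0,0,1]])
    q=cv2.undistortPoints(np.array(uv,float).reshape(-1,1,2),K,m['dist_coeffs'])[:,0]
    E=m['extrinsics'];return E[:3,3],(np.c_[q,np.ones(len(q))]@E[:3,:3].T)
def onz(n,uv,z):
    c,d=ray(n,uv);z=np.broadcast_to(z,len(d));return c+d*((z-c[2])/d[:,2])[:,None]
def proj(n,P):
    m=camera_model(n);K=np.array([[m['fx'],0,m['cx']],[0,m['fy'],m['cy']],[0,0,1]])
    E=np.linalg.inv(m['extrinsics']);r=cv2.Rodrigues(E[:3,:3])[0]
    return cv2.projectPoints(np.array(P,float).reshape(-1,1,3),r,E[:3,3],K,m['dist_coeffs'])[0][:,0]
def cloud(n,d):
    v,u=np.mgrid[:384,:512];c,r=ray(n,np.c_[u.ravel(),v.ravel()])
    return (c+r*d.reshape(-1,1)).reshape(384,512,3)
E
```

```text
(no output)
```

View pics/crop0.png

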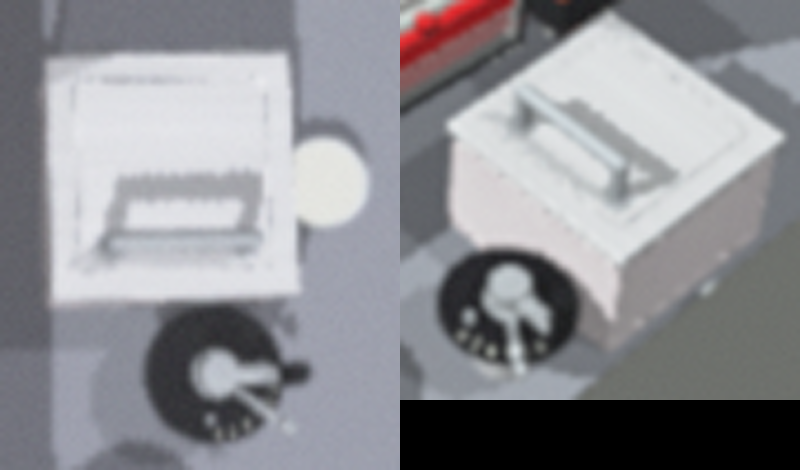

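Top crop: the lid spans (45,55) to (300,303), the bar runs (105,243)-(258,240), the hub is at (213,373), the knob is on the right at (300,372), and the index tab is at (290,428). Next I'll measure these.

Run:
```python
from h import *
t=np.load('pics/top0.npz');s=np.load('pics/side0.npz')
for n,f in(('top',t),('side',s)):
    C=cloud(n,f['d']);v,u=np.mgrid[:384,:512]
    k=(abs(C[...,2]-.102)<.008)&(f['d']>0)
    k&=(C[...,0]>.4)&(C[...,0]<.72)&(C[...,1]>-.25)&(C[...,1]<0)
    l,lab,st,ce=cv2.connectedComponentsWithStats(k.astype(np.uint8));i=1+st[1:,4].argmax();k=lab==i
    P=onz(n,np.c_[u[k],v[k]],.102).astype(np.float32)[:,:2]
    print(n,'lid rect',cv2.minAreaRect(P*1000), 'medz',np.median(C[k][:,2]))
    b=(C[...,2]>.122)&(C[...,2]<.16)&(C[...,0]>.4)&(C[...,0]<.72)&(C[...,1]>-.25)&(C[...,1]<0)&(f['d']>0)
    if b.sum()>3:
        P=onz(n,np.c_[u[b],v[b]],.138).astype(np.float32)[:,:2];print(n,'bar',cv2.minAreaRect(P*1000),len(P))
T=lambda x,y:(280+(x+.5)/4.706-.5,145+(y+.5)/4.706-.5)
S=lambda x,y:(260+(x-400+.5)/4.444-.5,185+(y+.5)/4.444-.5)
# dial by dark mask
g=cv2.cvtColor(t['p'],cv2.COLOR_RGB2GRAY);m=np.zeros_like(g);m[205:242,305:348]=1
k=((g<60)&(m>0)).astype(np.uint8)
c=max(cv2.findContours(k,0,2)[0],key=cv2.contourArea);P=onz('top',c.reshape(-1,2),.054)[:,:2]
print('dial circ',cv2.minEnclosingCircle((P*1000).astype(np.float32)),cv2.boundingRect((P*1000).astype(np.float32).astype(int)))
print('bar top',onz('top',[T(105,240),T(258,238)],.138),'side',onz('side',[S(522,92),S(628,163)],.14))
print('hub',onz('top',[T(213,373)],.075),'knob',onz('top',[T(302,372)],.1),'tab',onz('top',[T(290,428)],.0645),'tabside',onz('side',[S(519,366)],.0645))
```

```text
top lid rect ((601.7737426757812, -138.7820587158203), (156.83798217773438, 161.4500274658203), 89.74769592285156) medz 0.1022056800804696
top bar ((554.2591552734375, -138.53842163085938), (94.80257415771484, 11.500306129455566), 88.52461242675781) 143
side lid rect ((597.1735229492188, -141.22418212890625), (157.90335083007812, 160.11676025390625), 89.75382995605469) medz 0.1012301979199649
side bar ((550.2753295898438, -143.56515502929688), (102.87598419189453, 21.335973739624023), 89.71273803710938) 150
dial circ ((476.65692138671875, -168.44947814941406), 41.84502410888672) (436, -209, 81, 82)
bar top [[ 0.55662976 -0.09103551  0.138     ]
 [ 0.55543496 -0.18433065  0.138     ]] side [[ 0.55074145 -0.09999621  0.14      ]
 [ 0.55639035 -0.18610469  0.14      ]]
hub [[ 0.4761781  -0.16467916  0.075     ]] knob [[ 0.47448262 -0.21620416  0.1       ]] tab [[ 0.4396596  -0.21501736  0.0645    ]] tabside [[ 0.4407496  -0.21264745  0.0645    ]]
```

Emit:
send_rows([
  {"claw": 47, "tx": 1, "ty": -5, "tz": 0, "rz": -10},
  {"claw": 47, "tx": 2, "ty": -10, "tz": 0, "rz": -20},
  {"claw": 47, "tx": 3, "ty": -15, "tz": 0, "rz": -30},
  {"claw": 47, "tx": 5, "ty": -20, "tz": 0, "rz": -40},
  {"claw": 47, "tx": 7, "ty": -25, "tz": 0, "rz": -50},
])

```text
schema error: expected keys claw, tx, ty, tz, rx, ry, rz
```

Run:
```python
import workcell
print([n for n in dir(workcell) if n[0]!='_'], getattr(workcell,'tip_extent',None))
o=workcell.get_obs();print(o['eef_pos'],o['ee_rot'],o['time_s'],o['opening'])
```

```text
['IKError', 'camera_model', 'get_obs', 'job_done', 'read_camera', 'tip_extent'] 0.014
[0.1941198  0.54072668 0.20919895] [-3.13997667e+00 -2.23616105e-04  2.79683885e+00] 0.1 0.08568391333422623
```

Emit:
send_rows([
  {"claw": 47, "tx": 1, "ty": -5, "tz": 0, "rx": 0, "ry": 0, "rz": -10},
  {"claw": 47, "tx": 2, "ty": -10, "tz": 0, "rx": 0, "ry": 0, "rz": -20},
  {"claw": 47, "tx": 3, "ty": -15, "tz": 0, "rx": 0, "ry": 0, "rz": -30},
  {"claw": 47, "tx": 5, "ty": -20, "tz": 0, "rx": 0, "ry": 0, "rz": -40},
  {"claw": 47, "tx": 7, "ty": -25, "tz": 0, "rx": 0, "ry": 0, "rz": -50},
])

```text
time_s: 0.72
eef_pos: [0.2644, 0.2896, 0.2098]
ee_rot: [3.141, 0.0, 1.919]
ft_force: [2.1, 0.7, 0.1]
opening: 0.0404
grip_force: 0.0
```

Emit:
send_rows([
  {"claw": 47, "tx": 3, "ty": -5, "tz": 0, "rx": 0, "ry": 0, "rz": -7},
  {"claw": 47, "tx": 6, "ty": -10, "tz": 0, "rx": 0, "ry": 0, "rz": -14},
  {"claw": 47, "tx": 9, "ty": -15, "tz": 0, "rx": 0, "ry": 0, "rz": -20},
  {"claw": 47, "tx": 12, "ty": -20, "tz": 0, "rx": 0, "ry": 0, "rz": -20},
  {"claw": 47, "tx": 15, "ty": -25, "tz": 0, "rx": 0, "ry": 0, "rz": -20},
])

```text
time_s: 1.35
eef_pos: [0.4149, 0.0393, 0.2099]
ee_rot: [3.141, -0.0, 1.575]
ft_force: [1.0, 1.2, 0.3]
opening: 0.0399
grip_force: 0.0
```

Emit:
send_rows([
  {"claw": 47, "tx": 1.5, "ty": -5.5, "tz": 0, "rx": 0, "ry": 0, "rz": 0},
  {"claw": 47, "tx": 3, "ty": -11, "tz": 0, "rx": 0, "ry": 0, "rz": 0},
  {"claw": 47, "tx": 4.5, "ty": -17, "tz": 0, "rx": 0, "ry": 0, "rz": 0},
  {"claw": 47, "tx": 6, "ty": -22, "tz": 0, "rx": 0, "ry": 0, "rz": 0},
  {"claw": 47, "tx": 6.1, "ty": -25.6, "tz": -3, "rx": 0, "ry": 0, "rz": 0},
])

```text
time_s: 1.98
eef_pos: [0.4774, -0.2183, 0.1811]
ee_rot: [3.138, 0.003, 1.574]
ft_force: [0.2, -0.2, -0.3]
opening: 0.0402
grip_force: 0.0
```

Run:
```python
from h import *
o=get_obs();print(o['eef_pos'],o['ee_rot'],o['ft_force'])
for n,(x0,y0) in(('top',(280,145)),('side',(240,165))):
    p,d=read_camera(n); c=p[y0:y0+110,x0:x0+100,::-1]
    cv2.imwrite(f'pics/{n}1.png',cv2.resize(c,(400,440),interpolation=3))
cv2.imwrite('pics/c1.png',np.hstack([cv2.imread(f'pics/{n}1.png') for n in('top','side')]))
```

```text
[ 0.47738976 -0.21830994  0.18106691] [3.13751978e+00 2.65384394e-03 1.57364465e+00] [ 0.17312667 -0.16963404 -0.26320547]
```

View pics/c1.png

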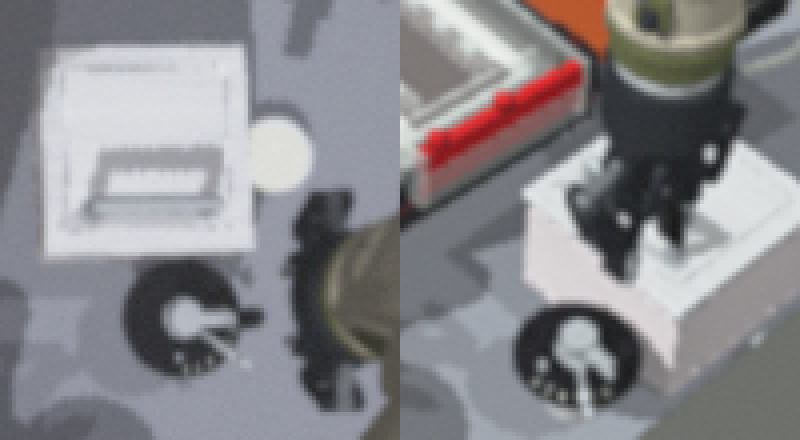

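Top crop: the hub is at (185,318), the knob at (253,317), the tab at (245,364), and the gripper is off to the right. In the side crop the fingertips are at (620,275) and (680,240). I'll compare the projections with these and refine the angles.

Run:
```python
from h import *
for n,(x0,y0),ox in(('top',(280,145),0),('side',(240,165),400)):
    P=[[.477-.025,-.218,.169],[.477+.025,-.218,.169],[.4755,-.169,.075],[.4755,-.215,.103],[.44,-.214,.0645],[.477,-.218,.24]]
    print(n,((proj(n,P)-[x0,y0]+.5)*4+[ox,0]).round())
# tab by brightness in stacked top pictures: bright blobs on ring r 52..62 at z=.0645, angle profile
v=np.array([.4760,-.1690])
for n in('top','side'):
    f=np.load(f'pics/{n}0.npz');g=cv2.cvtColor(f['p'],cv2.COLOR_RGB2GRAY)
    a=np.radians(np.arange(10,75,2.))
    for z,rs in((.0645,(53,55,57,59,61)),(.058,(25,30,35,40))):
        acc=[]
        for r in rs:
            r=r/1000;q=proj(n,np.c_[v[0]-r*np.sin(a),v[1]-r*np.cos(a),0*a+z]).astype(np.float32)
            acc.append(cv2.remap(g,q[:,:1],q[:,1:],cv2.INTER_CUBIC)[:,0])
        print(n,z,[f'{int(np.degrees(x)+.5)}:{int(y)}' for x,y in zip(a,np.mean(acc,0))])
```

```text
top [[284. 346.]
 [281. 273.]
 [187. 318.]
 [256. 315.]
 [246. 364.]
 [310. 305.]]
side [[615. 307.]
 [669. 267.]
 [579. 335.]
 [630. 349.]
 [588. 412.]
 [651. 212.]]
top 0.0645 ['10:137', '12:152', '14:158', '16:161', '18:161', '20:161', '22:160', '24:161', '26:160', '28:159', '30:160', '32:161', '34:165', '36:172', '38:179', '40:178', '42:171', '44:163', '46:160', '48:160', '50:159', '52:159', '54:160', '56:161', '58:161', '60:161', '62:160', '64:160', '66:159', '68:159', '70:159', '72:160', '74:160']
top 0.058 ['10:150', '12:138', '14:123', '16:108', '18:93', '20:80', '22:72', '24:71', '26:76', '28:87', '30:102', '32:118', '34:137', '36:150', '38:154', '40:150', '42:138', '44:120', '46:102', '48:85', '50:72', '52:65', '54:65', '56:69', '58:73', '60:76', '62:73', '64:67', '66:62', '68:59', '70:61', '72:66', '74:71']
side 0.0645 ['10:111', '12:109', '14:108', '16:106', '18:104', '20:105', '22:106', '24:108', '26:109', '28:110', '30:110', '32:116', '34:134', '36:164', '38:188', '40:186', '42:166', '44:139', '46:123', '48:120', '50:124', '52:132', '54:138', '56:141', '58:143', '60:142', '62:141', '64:139', '66:138', '68:134', '70:131', '72:127', '74:126']
side 0.058 ['10:73', '12:68', '14:64', '16:63', '18:59', '20:52', '22:45', '24:42', '26:49', '28:62', '30:83', '32:107', '34:134', '36:155', '38:170', '40:172', '42:164', '44:146', '46:119', '48:95', '50:72', '52:56', '54:52', '56:55', '58:62', '60:65', '62:64', '64:59', '66:52', '68:50', '70:54', '72:61', '74:66']
```

Run:
```python
from h import *
for n in('side','top'):
    p,d=read_camera(n);C=cloud(n,d)
    k=(C[...,2]>.148)&(C[...,2]<.35)&(abs(C[...,0]-.477)<.08)&(abs(C[...,1]+.218)<.08)&(d>0)
    Q=C[k]
    for lo in np.arange(.15,.25,.01):
        q=Q[(Q[:,2]>=lo)&(Q[:,2]<lo+.01)]
        if len(q):print(n,lo.round(2),len(q),q[:,:2].min(0).round(3),q[:,:2].max(0).round(3))
```

```text
side 0.19 1 [ 0.497 -0.217] [ 0.497 -0.217]
side 0.2 35 [ 0.442 -0.228] [ 0.498 -0.207]
side 0.21 45 [ 0.44  -0.228] [ 0.507 -0.206]
side 0.22 45 [ 0.441 -0.228] [ 0.502 -0.205]
side 0.23 36 [ 0.442 -0.228] [ 0.503 -0.203]
side 0.24 57 [ 0.424 -0.23 ] [ 0.527 -0.203]
top 0.2 1 [ 0.507 -0.209] [ 0.507 -0.209]
top 0.21 11 [ 0.444 -0.21 ] [ 0.509 -0.205]
top 0.22 7 [ 0.449 -0.207] [ 0.501 -0.205]
top 0.23 8 [ 0.441 -0.211] [ 0.51  -0.205]
top 0.24 10 [ 0.438 -0.21 ] [ 0.517 -0.204]
```

Emit:
send_rows([
  {"claw": 12, "tx": 0, "ty": 0, "tz": 0, "rx": 0, "ry": 0, "rz": 0},
  {"claw": 12, "tx": 0, "ty": 0, "tz": 0, "rx": 0, "ry": 0, "rz": 0},
  {"claw": 12, "tx": 0, "ty": 0, "tz": 0, "rx": 0, "ry": 0, "rz": 0},
  {"claw": 12, "tx": 0, "ty": 0, "tz": 0, "rx": 0, "ry": 0, "rz": 0},
])

```text
time_s: 2.68
eef_pos: [0.4756, -0.2144, 0.1804]
ee_rot: [3.141, 0.0, 1.576]
ft_force: [0.8, -0.1, 0.0]
opening: 0.0104
grip_force: 0.0
```

Run:
```python
from h import *
n='side'
p,d=read_camera(n);C=cloud(n,d)
k=(C[...,2]>.148)&(C[...,2]<.35)&(abs(C[...,0]-.477)<.08)&(abs(C[...,1]+.218)<.08)&(d>0)
Q=C[k]
for lo in np.arange(.15,.25,.01):
    q=Q[(Q[:,2]>=lo)&(Q[:,2]<lo+.01)]
    if len(q):print(n,lo.round(2),len(q),q[:,:2].min(0).round(3),q[:,:2].max(0).round(3))
c=p[165:275,240:340,::-1];cv2.imwrite('pics/s2.png',cv2.resize(c,(400,440),interpolation=3))
print(proj(n,[[.477,-.218,.167],[.477,-.218,.195]])*4-[957,657])
```

```text
side 0.2 16 [ 0.459 -0.225] [ 0.49  -0.217]
side 0.21 33 [ 0.456 -0.226] [ 0.494 -0.206]
side 0.22 32 [ 0.457 -0.225] [ 0.494 -0.206]
side 0.23 28 [ 0.456 -0.225] [ 0.488 -0.215]
side 0.24 33 [ 0.443 -0.227] [ 0.506 -0.205]
[[243.0128677  289.50645842]
 [246.33983302 260.95727867]]
```

View pics/s2.png

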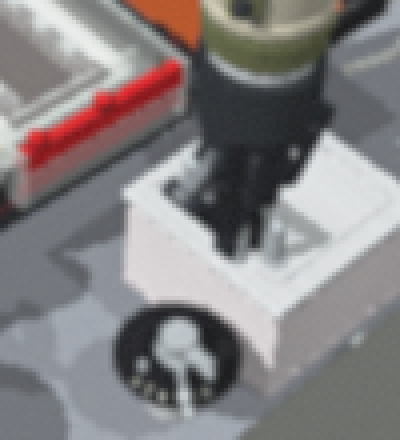

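The closed fingertips show at crop (237,257), about 20-30 mm higher than the TCP reading implies. I'll check the gripper's profile higher up.

Run:
```python
from h import *
for n in('side','top'):
  p,d=read_camera(n);C=cloud(n,d)
  k=(C[...,2]>.148)&(C[...,2]<.45)&(abs(C[...,0]-.477)<.09)&(abs(C[...,1]+.218)<.09)&(d>0)
  Q=C[k]
  for lo in np.arange(.15,.36,.01):
    q=Q[(Q[:,2]>=lo)&(Q[:,2]<lo+.01)]
    if len(q):print(n,lo.round(2),len(q),q.min(0)[:2].round(3),q.max(0)[:2].round(3))
  if n=='side':
    print((C[224:242,295:306,2]*1000).astype(int)); print(p[224:242,295:306].mean(-1).astype(int))
```

```text
side 0.2 18 [ 0.46  -0.223] [ 0.489 -0.215]
side 0.21 30 [ 0.456 -0.225] [ 0.494 -0.207]
side 0.22 33 [ 0.455 -0.226] [ 0.492 -0.209]
side 0.23 30 [ 0.456 -0.226] [ 0.489 -0.214]
side 0.24 31 [ 0.44  -0.228] [ 0.507 -0.205]
side 0.25 74 [ 0.436 -0.228] [ 0.519 -0.204]
side 0.26 57 [ 0.427 -0.231] [ 0.522 -0.2  ]
side 0.27 78 [ 0.423 -0.232] [ 0.532 -0.202]
side 0.28 72 [ 0.415 -0.231] [ 0.534 -0.202]
side 0.29 127 [ 0.412 -0.234] [ 0.538 -0.202]
side 0.3 84 [ 0.422 -0.233] [ 0.495 -0.207]
side 0.31 43 [ 0.434 -0.226] [ 0.461 -0.205]
side 0.32 27 [ 0.435 -0.226] [ 0.449 -0.205]
side 0.33 88 [ 0.437 -0.251] [ 0.491 -0.191]
side 0.34 97 [ 0.438 -0.251] [ 0.495 -0.19 ]
side 0.35 107 [ 0.437 -0.252] [ 0.493 -0.186]
[[ 250  226  230  230  227  235  228  208  213  217  215]
 [ 223  223  231  227  220  226  225  204  211  210  209]
 [ 220  222  226  219  220  223  222  203  206  209 1081]
 [ 213  219  221  217  215  221  217  100  200  205  104]
 [ 213  213  215  212  212  214  214  102  101  103  104]
 [  99  208  215  208  208  210  205  102  102  100  105]
 [ 101   99  207  204  207  205 
[... 1508 characters left out ...]
5]]
top 0.2 4 [ 0.468 -0.209] [ 0.494 -0.204]
top 0.21 7 [ 0.459 -0.209] [ 0.493 -0.204]
top 0.22 7 [ 0.459 -0.208] [ 0.488 -0.204]
top 0.23 1 [ 0.467 -0.204] [ 0.467 -0.204]
top 0.24 4 [ 0.449 -0.209] [ 0.464 -0.202]
top 0.25 20 [ 0.439 -0.217] [ 0.517 -0.202]
top 0.26 29 [ 0.431 -0.216] [ 0.523 -0.203]
top 0.27 32 [ 0.426 -0.214] [ 0.527 -0.198]
top 0.28 24 [ 0.414 -0.225] [ 0.536 -0.202]
top 0.29 114 [ 0.414 -0.227] [ 0.538 -0.201]
top 0.3 56 [ 0.417 -0.227] [ 0.535 -0.203]
top 0.31 17 [ 0.436 -0.222] [ 0.519 -0.205]
top 0.32 3 [ 0.438 -0.221] [ 0.516 -0.208]
top 0.33 19 [ 0.441 -0.202] [ 0.506 -0.178]
top 0.34 38 [ 0.441 -0.203] [ 0.512 -0.177]
top 0.35 35 [ 0.441 -0.204] [ 0.512 -0.178]
```

Emit:
send_rows([
  {"claw": 47, "tx": 0, "ty": 0, "tz": 0, "rx": 0, "ry": 0, "rz": 0},
  {"claw": 47, "tx": 0, "ty": 0, "tz": -2, "rx": 0, "ry": 0, "rz": 0},
  {"claw": 47, "tx": 0, "ty": 0, "tz": -4.5, "rx": 0, "ry": 0, "rz": 0},
  {"claw": 47, "tx": 0, "ty": 0, "tz": -7, "rx": 0, "ry": 0, "rz": 0},
  {"claw": 47, "tx": 0, "ty": 0, "tz": -8.8, "rx": 0, "ry": 0, "rz": 0},
])

```text
time_s: 3.45
eef_pos: [0.4749, -0.2146, 0.0909]
ee_rot: [-3.141, -0.001, 1.575]
ft_force: [-0.4, 0.3, -0.4]
opening: 0.0403
grip_force: 0.0
```

Run:
```python
from h import *
n='side'
o=get_obs();print(o['eef_pos'],o['ft_force'])
p,d=read_camera(n);C=cloud(n,d)
k=(C[...,2]>.06)&(C[...,2]<.3)&(abs(C[...,0]-.477)<.04)&(abs(C[...,1]+.218)<.04)&(d>0)
Q=C[k]
for lo in np.arange(.06,.16,.01):
    q=Q[(Q[:,2]>=lo)&(Q[:,2]<lo+.01)]
    if len(q):print(n,lo.round(2),len(q),q[:,:2].min(0).round(3),q[:,:2].max(0).round(3))
c=p[195:275,240:340,::-1];cv2.imwrite('pics/s3.png',cv2.resize(c,(600,480),interpolation=3))
```

```text
[ 0.47493585 -0.21461076  0.09087442] [-0.35116777  0.28489112 -0.38138569]
side 0.06 34 [ 0.439 -0.22 ] [ 0.51  -0.179]
side 0.07 23 [ 0.466 -0.22 ] [ 0.478 -0.178]
side 0.08 14 [ 0.465 -0.22 ] [ 0.478 -0.208]
side 0.09 9 [ 0.468 -0.221] [ 0.474 -0.212]
side 0.1 16 [ 0.465 -0.221] [ 0.481 -0.209]
side 0.11 13 [ 0.449 -0.224] [ 0.502 -0.205]
side 0.12 31 [ 0.442 -0.225] [ 0.503 -0.204]
side 0.13 42 [ 0.44  -0.225] [ 0.508 -0.203]
side 0.14 31 [ 0.44  -0.226] [ 0.509 -0.204]
side 0.15 31 [ 0.442 -0.227] [ 0.509 -0.207]
```

View pics/s3.png

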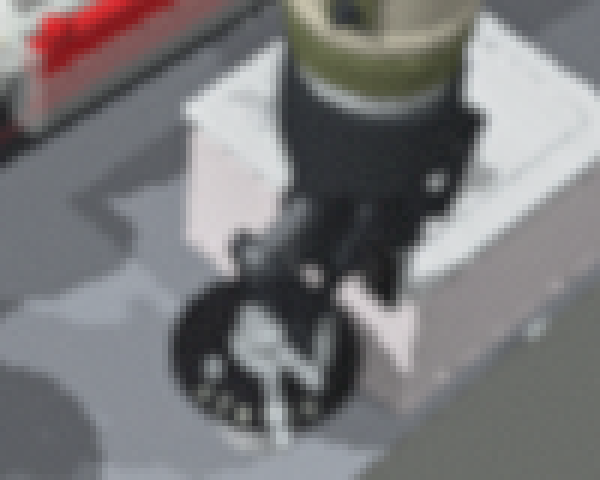

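The side crop shows both fingertips at about (270,290) and (385,295). They end just above the knob's top, near (325,310). A close test will show which reading is right.

Emit:
send_rows([
  {"claw": 8, "tx": 0, "ty": 0, "tz": 0, "rx": 0, "ry": 0, "rz": 0},
  {"claw": 8, "tx": 0, "ty": 0, "tz": 0, "rx": 0, "ry": 0, "rz": 0},
  {"claw": 8, "tx": 0, "ty": 0, "tz": 0, "rx": 0, "ry": 0, "rz": 0},
  {"claw": 8, "tx": 0, "ty": 0, "tz": 0, "rx": 0, "ry": 0, "rz": 0},
])

```text
time_s: 4.0
eef_pos: [0.4757, -0.215, 0.0926]
ee_rot: [3.141, 0.001, 1.575]
ft_force: [-0.7, 0.3, 0.0]
opening: 0.007
grip_force: 0.0
```

Emit:
send_rows([
  {"claw": 47, "tx": 0, "ty": 0, "tz": 0, "rx": 0, "ry": 0, "rz": 0},
  {"claw": 47, "tx": 0, "ty": 0, "tz": 0, "rx": 0, "ry": 0, "rz": 0},
  {"claw": 47, "tx": -0.1, "ty": 0, "tz": -1, "rx": 0, "ry": 0, "rz": 0},
  {"claw": 47, "tx": -0.1, "ty": 0, "tz": -2, "rx": 0, "ry": 0, "rz": 0},
  {"claw": 47, "tx": -0.1, "ty": 0, "tz": -3, "rx": 0, "ry": 0, "rz": 0},
])

```text
time_s: 4.62
eef_pos: [0.474, -0.2146, 0.0609]
ee_rot: [-3.141, -0.0, 1.575]
ft_force: [-0.1, 0.8, -0.7]
opening: 0.0396
grip_force: 0.0
```

Emit:
send_rows([
  {"claw": 8, "tx": 0, "ty": 0, "tz": 0, "rx": 0, "ry": 0, "rz": 0},
  {"claw": 8, "tx": 0, "ty": 0, "tz": 0, "rx": 0, "ry": 0, "rz": 0},
  {"claw": 8, "tx": 0, "ty": 0, "tz": 0, "rx": 0, "ry": 0, "rz": 0},
  {"claw": 8, "tx": 0, "ty": 0, "tz": 0, "rx": 0, "ry": 0, "rz": 0},
])

```text
time_s: 5.12
eef_pos: [0.4739, -0.2145, 0.0617]
ee_rot: [-3.141, -0.001, 1.575]
ft_force: [-1.0, 0.8, -4.4]
opening: 0.0125
grip_force: 58.5
```

Emit:
send_rows([
  {"claw": 8, "tx": -0.66, "ty": 0.13, "tz": 0, "rx": 0, "ry": 0, "rz": -9},
  {"claw": 8, "tx": -1.34, "ty": 0.32, "tz": 0, "rx": 0, "ry": 0, "rz": -18},
  {"claw": 8, "tx": -1.98, "ty": 0.61, "tz": 0, "rx": 0, "ry": 0, "rz": -27},
  {"claw": 8, "tx": -2.6, "ty": 1.04, "tz": 0, "rx": 0, "ry": 0, "rz": -36.6},
  {"claw": 8, "tx": -2.6, "ty": 1.04, "tz": 0, "rx": 0, "ry": 0, "rz": -36.6},
])

```text
time_s: 5.75
eef_pos: [0.4473, -0.2044, 0.0617]
ee_rot: [-3.14, 0.001, 0.938]
ft_force: [-3.3, -1.0, -5.6]
opening: 0.0127
grip_force: 58.7
```

```bash
cat > prof.py <<'E'
from h import *
v=np.array([.4760,-.1690])
o=get_obs();e=o['eef_pos'];print(e,o['ft_force'],np.degrees(np.arctan2(v[0]-e[0],v[1]-e[1])),np.hypot(*(e[:2]-v)))
for n in('top','side'):
    p,d=read_camera(n);g=cv2.cvtColor(p,cv2.COLOR_RGB2GRAY)
    a=np.radians(np.arange(16,62,2.))
    for z,rs in((.0645,(55,57,59,61)),(.0705,(20,25,30,34))):
        acc=[]
        for r in rs:
            r=r/1000;q=proj(n,np.c_[v[0]-r*np.sin(a),v[1]-r*np.cos(a),0*a+z]).astype(np.float32)
            acc.append(cv2.remap(g,q[:,:1],q[:,1:],cv2.INTER_CUBIC)[:,0])
        print(n,z,' '.join(f'{int(np.degrees(x)+.5)}:{int(y)}' for x,y in zip(a,np.mean(acc,0))))
E
python3 prof.py
```

```text
[ 0.44725922 -0.20439261  0.06171174] [-3.32202121 -0.98214287 -5.61328249] 39.07852528355092 0.04559242335939872
top 0.0645 16:112 18:118 20:121 22:123 24:121 26:114 28:105 30:93 32:82 34:74 36:68 38:65 40:61 42:56 44:50 46:47 48:46 50:45 52:44 54:43 56:44 58:44 60:45
top 0.0705 16:57 18:63 20:70 22:79 24:88 26:98 28:109 30:120 32:130 34:139 36:146 38:153 40:159 42:161 44:160 46:154 48:142 50:129 52:116 54:102 56:87 58:79 60:73
side 0.0645 16:108 18:107 20:107 22:111 24:113 26:114 28:115 30:117 32:119 34:135 36:163 38:183 40:180 42:161 44:137 46:125 48:127 50:131 52:139 54:145 56:147 58:148 60:148
side 0.0705 16:59 18:51 20:42 22:35 24:29 26:27 28:26 30:27 32:31 34:36 36:45 38:56 40:70 42:87 44:101 46:112 48:122 50:126 52:124 54:117 56:106 58:93 60:79
```

Emit:
send_rows([
  {"claw": 40, "tx": 0, "ty": 0, "tz": 0, "rx": 0, "ry": 0, "rz": 0},
  {"claw": 40, "tx": 0, "ty": 0, "tz": 0, "rx": 0, "ry": 0, "rz": 0},
  {"claw": 40, "tx": 0, "ty": 0, "tz": 4, "rx": 0, "ry": 0, "rz": 0},
  {"claw": 40, "tx": 0, "ty": 0, "tz": 10, "rx": 0, "ry": 0, "rz": 9},
  {"claw": 40, "tx": 0, "ty": 0, "tz": 15, "rx": 0, "ry": 0, "rz": 18},
])

```text
time_s: 6.48
eef_pos: [0.4495, -0.2047, 0.215]
ee_rot: [3.138, 0.0, 1.257]
ft_force: [0.5, -1.1, 0.1]
opening: 0.0342
grip_force: 0.0
```

Emit:
send_rows([
  {"claw": 40, "tx": 5, "ty": 3, "tz": 0, "rx": 0, "ry": 0, "rz": 9},
  {"claw": 40, "tx": 10.7, "ty": 6.4, "tz": 0, "rx": 0, "ry": 0, "rz": 18},
])

```text
time_s: 6.72
eef_pos: [0.5547, -0.1427, 0.2146]
ee_rot: [3.136, 0.002, 1.568]
ft_force: [0.2, -1.5, 0.3]
opening: 0.034
grip_force: 0.0
```

```bash
python3 prof.py
python3 - <<'E'
from h import *
im=[]
for n,(x,y) in(('top',(300,200)),('side',(260,230))):
    p,d=read_camera(n); im.append(cv2.resize(p[y:y+50,x:x+50,::-1],(400,400),interpolation=3))
cv2.imwrite('pics/c4.png',np.hstack(im))
E
```

```text
[ 0.5547081  -0.14267981  0.21460294] [ 0.1977245  -1.45455673  0.27856807] -108.49006746278104 0.08299227641547814
top 0.0645 16:156 18:156 20:155 22:155 24:155 26:157 28:157 30:156 32:156 34:156 36:156 38:156 40:156 42:155 44:156 46:156 48:155 50:154 52:155 54:155 56:153 58:152 60:152
top 0.0705 16:133 18:134 20:134 22:135 24:135 26:135 28:135 30:135 32:134 34:133 36:133 38:133 40:134 42:134 44:133 46:132 48:131 50:131 52:132 54:132 56:131 58:131 60:130
side 0.0645 16:115 18:114 20:115 22:117 24:121 26:123 28:124 30:125 32:128 34:144 36:174 38:196 40:193 42:172 44:146 46:133 48:136 50:140 52:149 54:155 56:157 58:157 60:158
side 0.0705 16:42 18:38 20:36 22:36 24:36 26:37 28:37 30:38 32:39 34:40 36:43 38:46 40:53 42:62 44:71 46:81 48:92 50:102 52:108 54:112 56:113 58:112 60:109
```

View pics/c4.png

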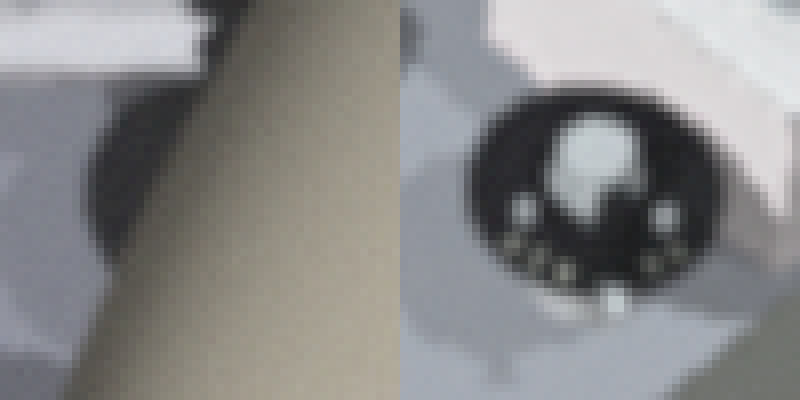

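Side crop: the hub is at (597,150), the knob is dark at x of about 600-645 and y of 185-280, and the tab is at (612,300). The arm blocks the top view. I'll take the knob's axis from depth.

Run:
```python
from h import *
v=np.array([.4760,-.1690])
Qs=[];Ds=[]
for _ in range(5):
    p,d=read_camera('side');C=cloud('side',d);Ds.append(C)
C=np.median(Ds,0);m=(abs(C[...,0]-.455)<.05)&(abs(C[...,1]+.19)<.05)
k=m&(C[...,2]>.076)&(C[...,2]<.11)
for lo in(.076,.084,.092,.1):
    q=C[k&(C[...,2]>=lo)&(C[...,2]<lo+.008)];print(lo,len(q),q.min(0)[:2].round(4),q.max(0)[:2].round(4),q.mean(0).round(4))
u=np.argwhere(k)[:,::-1];print('pix',u.min(0),u.max(0),u.mean(0))
for t in(34,38.7,43,47):
    a=np.radians(t);P=[v[0]-.045*np.sin(a),v[1]-.045*np.cos(a)]
    print(t,np.array(P).round(4),((proj('side',[P+[.0705],P+[.103]])-[260,230]+.5)*8+[400,0]).round())
g=cv2.cvtColor(p,cv2.COLOR_RGB2GRAY);print(g[246:270,280:296])
```

```text
0.076 10 [ 0.4412 -0.21  ] [ 0.449  -0.2016] [ 0.4443 -0.2064  0.0803]
0.084 10 [ 0.4406 -0.2099] [ 0.4537 -0.2004] [ 0.4449 -0.2063  0.0889]
0.092 9 [ 0.4409 -0.2098] [ 0.4511 -0.2011] [ 0.4445 -0.2067  0.0963]
0.1 24 [ 0.4408 -0.2093] [ 0.455  -0.1963] [ 0.4476 -0.2034  0.1026]
pix [284 253] [289 262] [286.35849057 257.35849057]
34 [ 0.4508 -0.2063] [[624. 261.]
 [629. 202.]]
38.7 [ 0.4479 -0.2041] [[613. 262.]
 [618. 203.]]
43 [ 0.4453 -0.2019] [[603. 262.]
 [608. 203.]]
47 [ 0.4431 -0.1997] [[594. 262.]
 [599. 202.]]
[[124 167 186 198 199 195 190 178 142  91  47  39  38  36  40  51]
 [157 192 200 201 200 199 200 200 174 116  58  33  32  38  38  35]
 [173 198 202 198 198 198 198 199 182 125  60  31  35  34  35  37]
 [173 198 200 199 199 198 198 196 177 125  63  35  34  33  35  40]
 [170 190 197 199 199 199 199 189 165 119  68  37  33  35  37  43]
 [171 180 188 191 193 192 187 170 145 121  81  45  32  33  39  41]
 [173 172 175 181 179 167 155 135 124 119  86  47  35  37  37  37]
 [168 169 173 181 169 135 108  89  94 105  78  43  34  37  43  43]
 [155 169 178 178 147  99  64  53  65
[... 335 characters left out ...]
  31  32  48  69  78  62  44]
 [ 41  39  39  39  39  38  35  34  28  34  32  38  46  63  71  57]
 [ 43  40  41  40  38  36  37  33  35  37  48  56  51  67  85  74]
 [ 74  60  43  39  37  36  38  32  30  39  66  81  66  57  67  68]
 [116  92  50  37  39  37  34  29  29  37  63  82  72  49  53  68]
 [120  98  50  40  48  52  50  44  39  35  45  62  60  58  73  93]
 [ 93  72  49  48  66  93 105  97  69  49  48  58  70  85 103 114]
 [115 100  86  79  96 134 164 154 113  83  81  90 102 112 118 121]
 [165 154 138 125 128 160 195 194 149 120 122 128 133 131 125 122]
 [184 176 165 153 146 163 194 197 165 143 153 158 159 154 143 135]
 [176 174 166 156 147 153 171 175 165 163 166 170 171 166 162 159]]
```

The knob sits at about 39° and the index at about 38.7°, so they line up and the tab hasn't moved. Next I'll descend onto the bar.

Emit:
send_rows([
  {"claw": 50, "tx": 0, "ty": 0.2, "tz": -3, "rx": 0, "ry": 0, "rz": 0},
  {"claw": 50, "tx": 0, "ty": 0.2, "tz": -6, "rx": 0, "ry": 0, "rz": 0},
  {"claw": 50, "tx": 0, "ty": 0.2, "tz": -9, "rx": 0, "ry": 0, "rz": 0},
  {"claw": 50, "tx": 0, "ty": 0.2, "tz": -10.5, "rx": 0, "ry": 0, "rz": 0},
  {"claw": 50, "tx": 0, "ty": 0.2, "tz": -11.7, "rx": 0, "ry": 0, "rz": 0},
])

```text
time_s: 7.8
eef_pos: [0.552, -0.1409, 0.0949]
ee_rot: [3.141, 0.0, 1.564]
ft_force: [-0.2, 0.3, -0.1]
opening: 0.0427
grip_force: 0.0
```

Emit:
send_rows([
  {"claw": 3, "tx": 0, "ty": 0, "tz": 0, "rx": 0, "ry": 0, "rz": 0},
  {"claw": 3, "tx": 0, "ty": 0, "tz": 0, "rx": 0, "ry": 0, "rz": 0},
  {"claw": 3, "tx": 0, "ty": 0, "tz": 0, "rx": 0, "ry": 0, "rz": 0},
  {"claw": 3, "tx": 0, "ty": 0, "tz": 0, "rx": 0, "ry": 0, "rz": 0},
  {"claw": 3, "tx": 0, "ty": 0, "tz": 0, "rx": 0, "ry": 0, "rz": 0},
])

```text
time_s: 8.43
eef_pos: [0.5561, -0.1408, 0.0962]
ee_rot: [3.134, 0.0, 1.565]
ft_force: [8.7, 1.4, -8.5]
opening: 0.0098
grip_force: 58.3
```

The bar is gripped. I'll lift slowly along the hinge arc.

Emit:
send_rows([
  {"claw": 3, "tx": 0.4, "ty": 0, "tz": 0.2, "rx": 0, "ry": 0, "rz": 0},
  {"claw": 3, "tx": 0.5, "ty": 0, "tz": 0.4, "rx": 0, "ry": 0, "rz": 0},
  {"claw": 3, "tx": 0.6, "ty": 0, "tz": 0.6, "rx": 0, "ry": 0, "rz": 0},
  {"claw": 3, "tx": 0.7, "ty": 0, "tz": 0.8, "rx": 0, "ry": 0, "rz": 0},
  {"claw": 3, "tx": 0.85, "ty": 0, "tz": 1.1, "rx": 0, "ry": 0, "rz": 0},
])

```text
time_s: 9.05
eef_pos: [0.5601, -0.1407, 0.1067]
ee_rot: [-3.141, 0.001, 1.564]
ft_force: [-1.1, -3.4, -6.2]
opening: 0.0096
grip_force: 59.3
```

Emit:
send_rows([
  {"claw": 3, "tx": 0.2, "ty": 0, "tz": 0.4, "rx": 0, "ry": 0, "rz": 0},
  {"claw": 3, "tx": 0.45, "ty": 0, "tz": 0.8, "rx": 0, "ry": 0, "rz": 0},
  {"claw": 3, "tx": 0.65, "ty": 0, "tz": 1.2, "rx": 0, "ry": 0, "rz": 0},
  {"claw": 3, "tx": 0.9, "ty": 0, "tz": 1.6, "rx": 0, "ry": 0, "rz": 0},
  {"claw": 3, "tx": 1.15, "ty": 0, "tz": 2.0, "rx": 0, "ry": 0, "rz": 0},
])

```text
time_s: 9.68
eef_pos: [0.5712, -0.1407, 0.1269]
ee_rot: [-3.14, 0.001, 1.564]
ft_force: [-3.6, -4.2, -3.5]
opening: 0.0093
grip_force: 58.3
```

```bash
python3 - <<'E'
from h import *
o=get_obs();print(o['time_s'],o['eef_pos'],o['ft_force'],o['opening'],o['grip_force'])
p,d=read_camera('side');C=cloud('side',d)
k=(C[...,0]>.53)&(C[...,0]<.66)&(C[...,1]>-.215)&(C[...,1]<-.185)&(C[...,2]>.09)&(C[...,2]<.17)&(d>0)
q=C[k];f=np.polyfit(q[:,0],q[:,2],1)
for _ in range(5):
    r=q[:,2]-np.polyval(f,q[:,0]);i=abs(r)<.004;f=np.polyfit(q[i,0],q[i,2],1)
print('lid deg',-np.degrees(np.arctan(f[0])),i.sum(),len(q),q.max(0))
cv2.imwrite('pics/s5.png',cv2.resize(p[170:280,230:360,::-1],(780,600),interpolation=3))
E
python3 prof.py | grep 'side 0.0645'
```

```text
9.675 [ 0.57117705 -0.14067574  0.12691878] [-3.57668252 -4.16735835 -3.47453403] 0.009260541899358932 58.27691316604614
lid deg 14.270189330003396 309 362 [ 0.65991168 -0.18506407  0.16933576]
side 0.0645 16:115 18:114 20:115 22:119 24:121 26:123 28:124 30:125 32:127 34:143 36:174 38:196 40:193 42:170 44:144 46:133 48:136 50:141 52:150 54:156 56:157 58:157 60:157
```

View pics/s5.png

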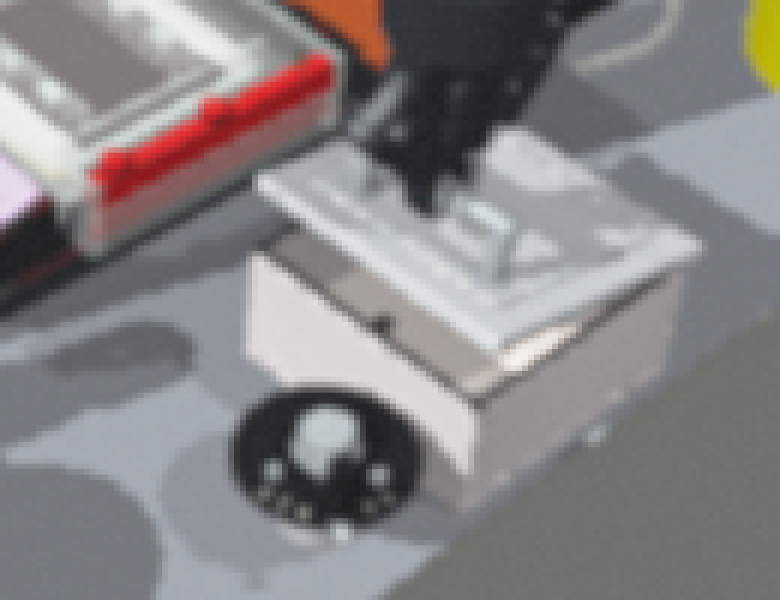

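The lid is open, its front edge running from (260,185) to (490,345), and the fingers hold the bar at (430,205). It measures about 14.3°. The lever lines up with the tab at (340,530). I'll let the arm settle and hand in.

Emit:
send_rows([
  {"claw": 3, "tx": 0.1, "ty": 0, "tz": 0.1, "rx": 0, "ry": 0, "rz": 0},
  {"claw": 3, "tx": 0.1, "ty": 0, "tz": 0.1, "rx": 0, "ry": 0, "rz": 0},
  {"claw": 3, "tx": 0.1, "ty": 0, "tz": 0.1, "rx": 0, "ry": 0, "rz": 0},
  {"claw": 3, "tx": 0.1, "ty": 0, "tz": 0.1, "rx": 0, "ry": 0, "rz": 0},
])

```text
time_s: 10.32
eef_pos: [0.5717, -0.1407, 0.1276]
ee_rot: [-3.139, 0.001, 1.564]
ft_force: [-6.0, -3.0, -3.1]
opening: 0.0101
grip_force: 58.5
```

Run:
```python
from workcell import *
o=get_obs();print(o['eef_pos'],o['ft_force'],o['opening'],o['grip_force'])
print(job_done())
```

```text
[ 0.57166261 -0.14068755  0.12764276] [-5.97416477 -3.04200346 -3.05892315] 0.010109504624160364 58.478127121925354
the job is handed in; nothing more can be done
None
```

The job is handed in: the vent lever is at the index tab (both at about 39°, tab not moved), and the gripper is holding the lid about 14–15° open (measured 14.3° just before a final 1 mm lift).

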